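Put the glaze brush and paddle back in the tool tray

TASK

Put the pottery tools away in the shallow wooden tray: lay the broad glaze brush flat in the long compartment and the wooden clay paddle flat in the empty short compartment, each lying lengthwise in its compartment, down on the floor and clear of the walls' tops, and let go of them. Either way round and either face up is fine.

Things in the scene. Friction and masses are not known exactly. Their poses are not given: they have to be found in the camera images.
- brush: Broad flat glaze brush lying flat on the table, 195 mm long (along its x), 18 mm thick throughout (z). Origin at mid length and mid thickness. Plain pale wood handle 20 mm wide from x = -97 to +22 mm; then a steel ferrule and straw-coloured bristle head 54 mm wide, to x = +97 mm; the bristles are rigid. About 70 g; balances close to its origin; grip the handle across y at about x = -10 mm. Another brush nearby is slim (12 mm wide at most, 155 mm long): not the one meant.
- paddle: Stubby bat-shaped clay paddle cut from an 18 mm wooden board, lying flat on the table, 135 mm long (along its x), 18 mm thick (z; slightly less at the shoulders of the blade). Origin at mid length and mid thickness. Straight handle 20 mm wide from x = -67 to +7 mm; blade 76 mm wide (along y) with a round end, from x = +7 to +67 mm. About 80 g; balances 15 to 20 mm from the origin towards the blade; grip the handle across y at about x = -15 mm.
- long_slot (a point): Centre of the floor of the tray's long compartment, which is 230 mm long along this point's y and 80 mm wide along its x; z is up. The tray is wooden, fixed to the table, 253 mm (x) by 242 mm (y); its floor is 4 mm above the table, and all its walls are 6 mm thick and rise 12 mm above that floor (16 mm above the table). The long compartment takes the tray's whole -x side (the robot's side).
- short_slot (a point): Centre of the floor of the tray's empty short compartment, beside the long one on its +x side, at the tray's +y corner: 155 mm long along this point's x and 105 mm wide along its y; z is up. Same floor and walls. The third compartment, on its -y side, already holds a stack of square cream tiles.
Mind the look-alikes: they are no part of the job. Leave any blue or turquoise look-alike of the paddle alone.

How it is judged:
By the outcome, as a careful person would: the job done as asked, in the order asked, and still so for the second after the job is handed in, with the robot touching nothing.
It also fails if it takes over 58 s, if anything falls off the work surface, if the arm or the gripper's body presses on something with over 40 N, if the wrist force passes 120 N, or if a joint passes its speed limit or range.

ROBOT

A 7-joint arm with a two-finger parallel gripper is mounted at the origin on the work surface. World frame = base frame: x ahead of the robot, y to its left, z up, the work surface at z = 0. Lengths are in m, angles in rad, forces in N, time in s.
With the tool pointing down it reaches from about 0.425 to 0.875 m from the base axis. Payload 4.7 kg.
Tool frame: the origin (TCP) lies on the centre line of the jaws, within the pads' length; the fingertips stand 17 mm ahead of it and the grasp point (between the pads) lies 2 mm behind it; z points along the fingers, x is the direction in which the jaws open and shut, and the axes are right-handed (so a half turn about z gives the same grasp; the last joint's range is limited). The gripper opens to 87 mm and grips with 3 to 60 N. Pads are 19 mm wide; open, the fingers measure 117 mm over their backs; the gripper's body (75 mm by 190 mm) begins 51 mm behind the grasp point.
Start: joints at [-1.217, 0.321, -0.07, 1.45, 0.023, 1.371, -0.057], TCP at [0.217, 0.613, 0.24] pointing down, gripper open.
Joint ranges: [-2.86, 2.86], [-0.3, 2.09], [-1.38, 1.24], [0.06, 2.45], [-1.56, 4.7], [0.09, 2.05], [-2.69, 2.69]. Speed limits (rad/s): [2.57, 2.57, 3.14, 3.14, 3.14, 3.14, 3.14].

INTERFACE

Orientations are given as a rotation vector (axis times angle).
In Python, from bench import ctrl gives the robot as it stands.
- The arm moves only by the tool drive_tool, never from a script. Its argument "increments" is a list of rows, each an object of numbers: "grip": the closure, from -1 (fully open) to 1 (shut), so that 0 is half open; "tx", "ty", "tz": the shift along the tool's x, y, z in cm; "wx", "wy", "wz": the turn, a rotation vector about the tool's x, y, z in rad. In form: [{"grip": .., "tx": .., "ty": .., "tz": .., "wx": .., "wy": .., "wz": ..}, ...]. A call has 1 to 10 rows; each row is the pose to reach, as a shift and turn from the pose measured when the call began, along the tool's axes at that moment; what a row does not reach only later rows make up. A row lasts 1/12 s, in which the tool goes at most 41.7 mm and 7.16 degrees, less where a joint would pass 70% of its speed; a pose out of reach is approached as far as the arm can. A call with a gripper value outside its range is refused whole. The fingers move at their own pace and stop on an object; "force" is the grip in N (left out, the last holds). Time passes only in rows, so rows that repeat a pose let the fingers close. It gives the time, the measured TCP pose, the force and the opening at its end, in the units of the state.
- ctrl.get_state(): the state, without advancing time (a new reading comes with each control period).
- ctrl.get_image(name): name is "scene" or "top"; returns a dict with "frame" (480x640x3 uint8, blue, green, red), "depth" (480x640 float32, m along the optical axis (not along the pixel's ray), 0 where there is no reading), "fx", "fy", "cx", "cy" (pixels), "view" (4x4, takes a point from world to camera coordinates). Camera axes: x right, y up, looking along -z (the intrinsics and any distortion apply to the point x, -y, -z); pixel columns grow to the right and rows downward; lengths in m; the calibration is good to about 2 mm. A picture is of the moment at which its call begins.
- ctrl.close_job(): hands the job in, once; it reports no verdict.
The state is a dict: "time": time; "joint_positions": joint angles; "qd": joint speeds; "joint_torque": joint torques, N m; "position": TCP position; "tool_rot": TCP orientation; "ft_force": force on the tool from outside, world axes, zero at the start; "torque": the same for the moment, N m; "grip_width": opening from 0.0 (shut) to 1.0 (fully open).
Only numpy, scipy, OpenCV 4.12 (cv2) and the standard library are available. Lean on these libraries where they do the work, as an engineer would, in place of code of your own. Each camera call takes 0.05 s, during which the arm holds its last target.

## Working session

There is one attempt and no reset: what is moved stays moved. The work goes in short steps, Python scripts to look and compute and a tool call to move; the robot and the scene stay as the last step left them, time stands still between calls to the robot, and variables do not carry over. Pictures are saved under pics/ and viewed, and the job is handed in when it is done.

Besides the shell and the picture viewer there is one more tool, called after "Call:" by a JSON object that holds its "fn" and its "kwargs", one argument or row to a line. drive_tool: Moves the arm, as the interface text tells. Its arguments: {"type":"object","properties":{"increments":{"type":"array","items":{"type":"object","properties":{"grip":{"type":"number"},"tx":{"type":"number"},"ty":{"type":"number"},"tz":{"type":"number"},"wx":{"type":"number"},"wy":{"type":"number"},"wz":{"type":"number"}}}},"force":{"type":"number"}},"required":["increments"]}

```bash
ls; mkdir -p pics; python3 - <<'E'
from bench import ctrl
import cv2,pickle,numpy as np
s=ctrl.get_state();print({k:np.round(v,3) for k,v in s.items()})
for n in("scene","top"):
    d=ctrl.get_image(n);pickle.dump(d,open(n+'0.pkl','wb'));cv2.imwrite(f'pics/{n}0.png',d['frame'])
    print(n,{k:d[k] for k in d if k not in('frame','depth')})
E
```

```text
pics
{'time': np.float64(0.0), 'joint_positions': array([-1.217,  0.322, -0.07 ,  1.452,  0.023,  1.371, -0.057]), 'qd': array([ 0.001,  0.   ,  0.001, -0.002,  0.001,  0.   , -0.   ]), 'joint_torque': array([ 0.0000e+00, -4.9131e+01, -4.0400e-01, -3.1252e+01, -6.4000e-02,
        4.4000e-02,  0.0000e+00]), 'position': array([0.217, 0.612, 0.238]), 'tool_rot': array([ 2.564e+00,  1.813e+00, -2.000e-03]), 'ft_force': array([ 0.478, -0.468,  0.052]), 'torque': array([-0.019,  0.004, -0.008]), 'grip_width': np.float64(0.997)}
scene {'fx': 433.45371369991534, 'fy': 433.45371369991534, 'cx': 330.57611875430104, 'cy': 234.2467233987476, 'view': array([[-0.20154258,  0.97946122,  0.0060262 , -0.03325935],
       [-0.82380977, -0.17283598,  0.53987516,  0.37227092],
       [ 0.52982833,  0.10384339,  0.84172352, -1.21932788],
       [ 0.        ,  0.        ,  0.        ,  1.        ]])}
top {'fx': 542.2405355743227, 'fy': 542.2405355743227, 'cx': 328.76733699232625, 'cy': 241.25309369382617, 'view': array([[-0.0048608 , -0.99956079,  0.02923363,  0.11682758],
       [ 0.9977522 , -0.00289398,  0.06694902, -0.46211917],
       [-0.06683501,  0.02949334,  0.99732804, -1.16607755],
       [ 0.        ,  0.        ,  0.        ,  1.        ]])}
```

View pics/top0.png

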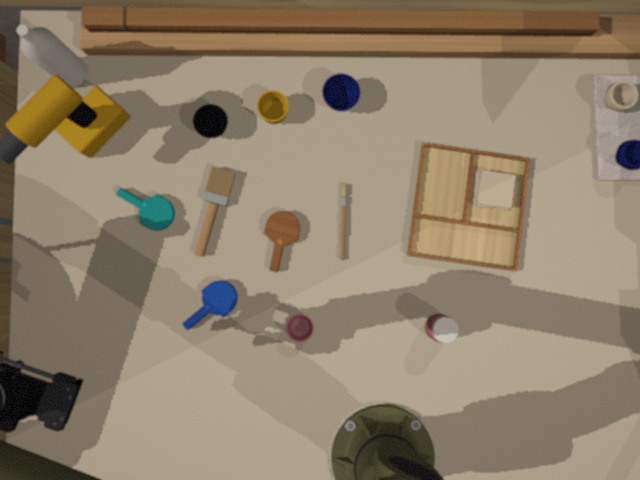

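View pics/scene0.png

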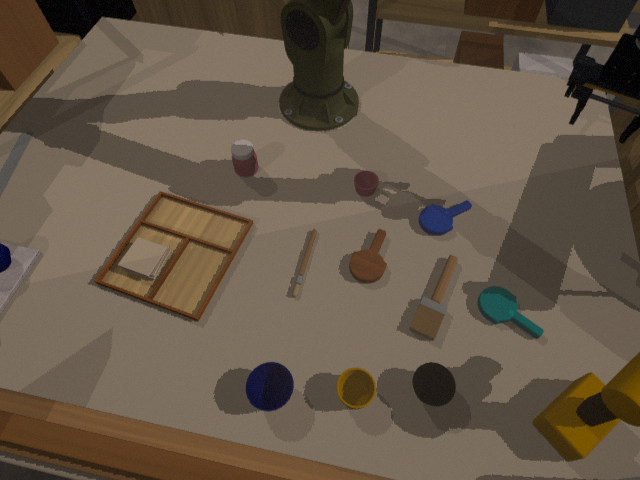

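The top view shows these candidates:
- Brushes: broad brush at (215,210) with a 54 mm head, and slim brush at (344,222). The broad one fits.
- Paddles: brown wooden at (280,238), turquoise at (152,210) and blue at (215,302). The brown wooden one fits.
- Tray: at (470,205). The long compartment is at the bottom, the empty short one at upper left (445,185), and the tiles at (495,188).

Next I'll confirm with an enlarged crop and measure.

```bash
cat > h.py <<'E'
import numpy as np,cv2,pickle
def px2w(d,uv,z):
    uv=np.atleast_2d(uv).astype(float);V=d['view'];R=V[:3,:3];t=V[:3,3]
    c=-R.T@t
    r=np.c_[(uv[:,0]-d['cx'])/d['fx'],-(uv[:,1]-d['cy'])/d['fy'],-np.ones(len(uv))]@R
    return c+r*((z-c[2])/r[:,2])[:,None]
def w2px(d,p):
    p=np.atleast_2d(p);q=p@d['view'][:3,:3].T+d['view'][:3,3]
    return np.c_[d['cx']+d['fx']*q[:,0]/-q[:,2],d['cy']+d['fy']*q[:,1]/q[:,2]]
def mask(d,box,lo,hi):
    h=cv2.cvtColor(d['frame'],cv2.COLOR_BGR2HSV);m=cv2.inRange(h,lo,hi);k=np.zeros_like(m);x0,y0,x1,y1=box;k[y0:y1,x0:x1]=m[y0:y1,x0:x1];return k
def big(m):
    c,_=cv2.findContours(m,cv2.RETR_EXTERNAL,cv2.CHAIN_APPROX_NONE);return max(c,key=cv2.contourArea)
E
python3 - <<'E'
from h import *
d=pickle.load(open('top0.pkl','rb'))
h=cv2.cvtColor(d['frame'],cv2.COLOR_BGR2HSV)
for n,u,v in[('handle',209,225),('ferr',215,198),('brist',221,178),('pad',282,228),('padh',276,260),('table',320,200),('shadow',305,235),('shadow2',235,225),('wall',440,219),('slotfloor',445,180)]:print(n,h[v,u])
# dump height
V=d['view'];R=V[:3,:3];t=V[:3,3];c=-R.T@t
vv,uu=np.mgrid[0:480,0:640];D=d['depth']
P=np.stack([(uu-d['cx'])/d['fx']*D,-(vv-d['cy'])/d['fy']*D,-D],-1)@R+c
for n,u,v in[('handle',209,225),('pad',282,228),('table',320,200),('tray',445,180),('long',460,240)]:print(n,P[v,u].round(4))
S=pickle.load(open('scene0.pkl','rb'))
a=cv2.resize(d['frame'][150:280,180:310],(560,560),interpolation=cv2.INTER_CUBIC)
cv2.imwrite('pics/crop.png',a)
m=mask(d,(185,150,310,280),(5,70,50),(30,255,255));cv2.imwrite('pics/m.png',cv2.resize(m[150:280,180:310],(560,560)))
E
```

```text
handle [ 16 116 141]
ferr [ 27  16 144]
brist [ 17 106 132]
pad [ 13 149 137]
padh [ 13 152 131]
table [ 19  53 170]
shadow [ 17  60 124]
shadow2 [ 18  50 173]
wall [ 13 152 146]
slotfloor [ 19  97 177]
handle [0.4983 0.3738 0.017 ]
pad [0.4915 0.2165 0.0161]
table [ 5.550e-01  1.336e-01 -4.000e-04]
tray [ 0.5992 -0.1449  0.0031]
long [ 0.4653 -0.1758  0.0026]
```

View pics/crop.png

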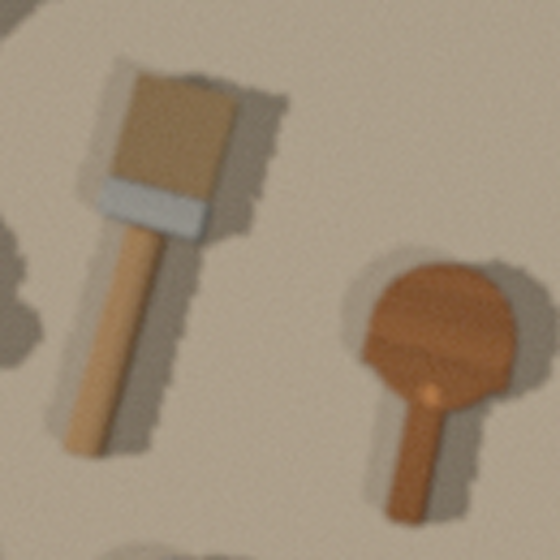

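View pics/m.png

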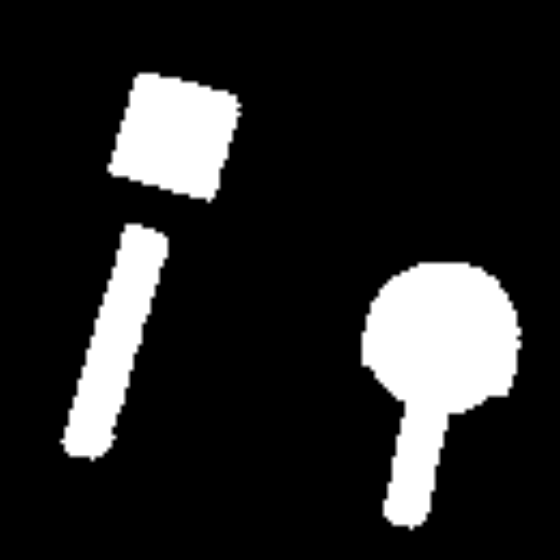

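The crop confirms the broad brush with steel ferrule (crop 85,450 to 190,85) and the brown wooden paddle (crop 405,520 to 445,265). Now their poses and the tray's.

```bash
cat >> h.py <<'E'
def tool(d,box,blade,z=.015,lo=(5,70,50),hi=(30,255,255),L=None):
    m=mask(d,box,lo,hi);n,l,st,_=cv2.connectedComponentsWithStats(m)
    w=np.zeros((0,3))
    for i in range(1,n):
        if st[i,4]>40:
            v,u=np.nonzero(l==i);w=np.r_[w,px2w(d,np.c_[u,v],z)]
    w=w[:,:2];c=w.mean(0);_,_,vt=np.linalg.svd(w-c,full_matrices=False);a=vt[0]
    # head side = wider
    for _ in range(4):
        s=(w-c)@a;n_=np.array([-a[1],a[0]]);y=(w-c)@n_
        lo_,hi_=s.min(),s.max()
        wd=lambda p:np.ptp(y[abs(s-p)<.006])
        if wd(lo_+.015)>wd(hi_-.02): a=-a;continue
        ss=np.arange(lo_+.012,lo_+blade,.004);mid=np.array([np.median(y[abs(s-q)<.003])for q in ss])
        k,b=np.polyfit(ss,mid,1);a=a+k*n_;a/=np.linalg.norm(a)
        n_=np.array([-a[1],a[0]])
        cc=c+n_*0+ (np.array([-a[1],a[0]])*b);c=cc
    s=(w-c)@a;y=(w-c)@np.array([-a[1],a[0]])
    lo_,hi_=s.min(),s.max()
    return c+a*(lo_+hi_)/2,np.arctan2(a[1],a[0]),hi_-lo_,np.ptp(y[s<lo_+.05]),np.ptp(y),np.array([y[s>hi_-.04].max(),y[s>hi_-.04].min()])
E
python3 - <<'E'
from h import *
d=pickle.load(open('top0.pkl','rb'));S=pickle.load(open('scene0.pkl','rb'))
print('brush',tool(d,(185,150,250,265),.10));print('pad',tool(d,(255,200,310,280),.055))
print('brushS',tool(S,(405,250,465,345),.10));print('padS',tool(S,(342,225,392,290),.055))
m=mask(d,(400,135,540,280),(5,70,50),(18,255,255))
m2=mask(d,(400,135,540,280),(5,120,50),(16,255,255))
c=big(m2);r=cv2.minAreaRect(px2w(d,c[:,0],.016)[:,:2].astype(np.float32));print(cv2.contourArea(c),r)
hull=cv2.convexHull(c)
ap=cv2.approxPolyDP(hull,6,True)[:,0];print(ap.tolist(),px2w(d,ap,.016).round(4).tolist())
cv2.imwrite('pics/tm.png',cv2.resize(np.hstack([cv2.cvtColor(m2,cv2.COLOR_GRAY2BGR)[130:285,395:545],d['frame'][130:285,395:545]]),None,fx=2.6,fy=2.6))
m2=mask(S,(80,180,270,330),(5,120,50),(16,255,255));c=big(m2);ap=cv2.approxPolyDP(cv2.convexHull(c),6,True)[:,0];print(ap.tolist(),px2w(S,ap,.016).round(4).tolist())
E
```

```text
brush (array([0.52696208, 0.36962742]), np.float64(-0.2700101990477466), np.float64(0.19683530919306297), np.float64(0.024333163367084208), np.float64(0.055422553078220985), array([ 0.02751987, -0.02790268]))
pad (array([0.46347576, 0.22211092]), np.float64(-0.20565769570323406), np.float64(0.13539040532478075), np.float64(0.02236308020965123), np.float64(0.07827442937616227), array([ 0.03859812, -0.0388345 ]))
brushS (array([0.53234551, 0.36749463]), np.float64(-0.2773300487312874), np.float64(0.2050739952940613), np.float64(0.02227416706221131), np.float64(0.055096947794950224), array([ 0.02705023, -0.02804672]))
padS (array([0.46866642, 0.22096475]), np.float64(-0.18977051606649745), np.float64(0.14263007240703715), np.float64(0.02275882588816036), np.float64(0.07813429188737989), array([ 0.03686084, -0.04043189]))
12099.5 ((0.5392434000968933, -0.1929529905319214), (0.24158474802970886, 0.25127431750297546), 81.57178497314453)
[[424, 143], [529, 159], [515, 269], [408, 254]] [[0.6794, -0.0965, 0.016], [0.644, -0.3302, 0.016], [0.4004, -0.2919, 0.016], [0.4341, -0.0574, 0.016]]
[[160, 191], [252, 220], [198, 320], [94, 280]] [[0.4003, -0.2954, 0.016], [0.4354, -0.0581, 0.016], [0.686, -0.091, 0.016], [0.6473, -0.3331, 0.016]]
```

View pics/tm.png

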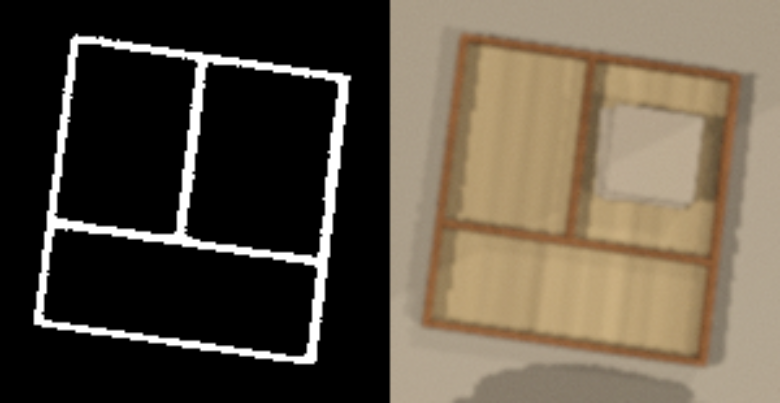

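```bash
cat >> h.py <<'E'
from scipy.spatial.transform import Rotation as Ro
def plan(p,yaw):
    from bench import ctrl
    s=ctrl.get_state();R=Ro.from_rotvec(s['tool_rot']);x=np.array([np.cos(yaw),np.sin(yaw),0]);z=np.array([0,0,-1.])
    T=Ro.from_matrix(np.c_[x,np.cross(z,x),z])
    d=R.inv().apply(np.array(p)-s['position'])*100;w=(R.inv()*T).as_rotvec()
    m=R.as_matrix();print('t',s['time'],'pos',np.round(s['position'],4),'yaw',round(np.arctan2(m[1,0],m[0,0]),3),'q7',s['joint_positions'][6].round(2),'F',np.round(s['ft_force'],1),'grip',round(s['grip_width']*87,1))
    print('move cm',d.round(2),'w',w.round(3),'rows',max(np.linalg.norm(d)/4.17,np.linalg.norm(w)/.125).round(1))
E
python3 - <<'E'
from h import *
d=pickle.load(open('top0.pkl','rb'))
V=d['view'];R=V[:3,:3];t=V[:3,3];c=-R.T@t
vv,uu=np.mgrid[0:480,0:640];D=d['depth']
P=np.stack([(uu-d['cx'])/d['fx']*D,-(vv-d['cy'])/d['fy']*D,-D],-1)@R+c
for n,u,v,r in[('can',440,328,18),('cup',300,328,16),('tiles',495,188,15),('yellowcup',273,106,18),('black',210,120,18)]:
    q=P[v-r:v+r,u-r:u+r].reshape(-1,3);q=q[q[:,2]>q[:,2].max()-.015];print(n,q.max(0).round(3),q.min(0).round(3))
plan((.5174,.3723,.10),1.301)
E
```

```text
can [0.384 0.15  1.19 ] [0.384 0.15  1.19 ]
cup [0.384 0.15  1.19 ] [0.384 0.15  1.19 ]
tiles [0.384 0.15  1.19 ] [0.384 0.15  1.19 ]
yellowcup [0.384 0.15  1.19 ] [0.384 0.15  1.19 ]
black [0.384 0.15  1.19 ] [0.384 0.15  1.19 ]
t 0.1 pos [0.2166 0.6124 0.2386] yaw 1.231 q7 -0.06 F [-0.3  0.4 -0.1] grip 87.1
move cm [-12.58  36.36  13.89] w [ 0.     0.002 -0.07 ] rows 9.8
```

```bash
python3 - <<'E'
from h import *
d=pickle.load(open('top0.pkl','rb'))
V=d['view'];R=V[:3,:3];t=V[:3,3];c=-R.T@t
vv,uu=np.mgrid[0:480,0:640];D=d['depth']
P=np.stack([(uu-d['cx'])/d['fx']*D,-(vv-d['cy'])/d['fy']*D,-D],-1)@R+c
P[D==0]=np.nan
for n,u,v,r in[('can',440,328,18),('cup',300,328,16),('tiles',495,188,15),('yellowcup',273,106,18),('black',210,120,18)]:
    q=P[v-r:v+r,u-r:u+r].reshape(-1,3);q=q[q[:,2]>np.nanmax(q[:,2])-.015];print(n,q.max(0).round(3),q.min(0).round(3))
E
```

```text
can [ 0.302 -0.095  0.081] [ 0.25  -0.147  0.067]
cup [0.307 0.207 0.04 ] [0.25  0.15  0.025]
tiles [ 0.612 -0.214  0.036] [ 0.546 -0.281  0.021]
yellowcup [0.789 0.271 0.05 ] [0.718 0.202 0.035]
black [0.757 0.406 0.05 ] [0.684 0.332 0.035]
```

Call:
{"fn": "drive_tool", "kwargs": {
  "increments": [
    {"grip":-1,"tx":-12.6,"ty":36.4,"tz":13.9,"wz":-0.07},
    {"grip":-1,"tx":-12.6,"ty":36.4,"tz":13.9,"wz":-0.07},
    {"grip":-1,"tx":-12.6,"ty":36.4,"tz":13.9,"wz":-0.07},
    {"grip":-1,"tx":-12.6,"ty":36.4,"tz":13.9,"wz":-0.07},
    {"grip":-1,"tx":-12.6,"ty":36.4,"tz":13.9,"wz":-0.07},
    {"grip":-1,"tx":-12.6,"ty":36.4,"tz":13.9,"wz":-0.07},
    {"grip":-1,"tx":-12.6,"ty":36.4,"tz":13.9,"wz":-0.07},
    {"grip":-1,"tx":-12.6,"ty":36.4,"tz":13.9,"wz":-0.07},
    {"grip":-1,"tx":-12.6,"ty":36.4,"tz":13.9,"wz":-0.07},
    {"grip":-1,"tx":-12.6,"ty":36.4,"tz":13.9,"wz":-0.07}
  ],
  "force": 35
}}

```text
schema error: expected keys grip, tx, ty, tz, wx, wy, wz
```

```bash
python3 -c "
from h import *
plan((.5174,.3723,.0225),1.301)"
```

```text
t 0.1 pos [0.2166 0.6124 0.2386] yaw 1.231 q7 -0.06 F [-0.3  0.4 -0.1] grip 87.1
move cm [-12.57  36.36  21.64] w [ 0.     0.002 -0.07 ] rows 10.6
```

Call:
{"fn": "drive_tool", "kwargs": {
  "increments": [
    {"grip":-1,"tx":-12.6,"ty":36.4,"tz":13.9,"wx":0,"wy":0,"wz":-0.07},
    {"grip":-1,"tx":-12.6,"ty":36.4,"tz":13.9,"wx":0,"wy":0,"wz":-0.07},
    {"grip":-1,"tx":-12.6,"ty":36.4,"tz":13.9,"wx":0,"wy":0,"wz":-0.07},
    {"grip":-1,"tx":-12.6,"ty":36.4,"tz":13.9,"wx":0,"wy":0,"wz":-0.07},
    {"grip":-1,"tx":-12.6,"ty":36.4,"tz":13.9,"wx":0,"wy":0,"wz":-0.07},
    {"grip":-1,"tx":-12.6,"ty":36.4,"tz":13.9,"wx":0,"wy":0,"wz":-0.07},
    {"grip":-1,"tx":-12.6,"ty":36.4,"tz":13.9,"wx":0,"wy":0,"wz":-0.07},
    {"grip":-1,"tx":-12.6,"ty":36.4,"tz":13.9,"wx":0,"wy":0,"wz":-0.07},
    {"grip":-1,"tx":-12.6,"ty":36.4,"tz":13.9,"wx":0,"wy":0,"wz":-0.07},
    {"grip":-1,"tx":-12.6,"ty":36.4,"tz":13.9,"wx":0,"wy":0,"wz":-0.07}
  ],
  "force": 35
}}

```text
time: 0.93
position: [0.5195, 0.3689, 0.0984]
tool_rot: [2.5, 1.899, -0.004]
ft_force: [0.0, 0.7, 0.4]
grip_width: 1.001
```

```bash
python3 -c "
from h import *
plan((.5174,.3723,.0225),1.301)"
```

```text
t 0.9333 pos [0.5195 0.3689 0.0984] yaw 1.299 q7 0.67 F [0.  0.7 0.4] grip 87.1
move cm [ 0.3  -0.3   7.59] w [ 0.     0.004 -0.002] rows 1.8
```

Call:
{"fn": "drive_tool", "kwargs": {
  "increments": [
    {"grip":-1,"tx":0.3,"ty":-0.3,"tz":2.5,"wx":0,"wy":0,"wz":0},
    {"grip":-1,"tx":0.3,"ty":-0.3,"tz":5,"wx":0,"wy":0,"wz":0},
    {"grip":-1,"tx":0.3,"ty":-0.3,"tz":6.8,"wx":0,"wy":0,"wz":0},
    {"grip":-1,"tx":0.3,"ty":-0.3,"tz":7.6,"wx":0,"wy":0,"wz":0},
    {"grip":-1,"tx":0.3,"ty":-0.3,"tz":7.6,"wx":0,"wy":0,"wz":0},
    {"grip":-1,"tx":0.3,"ty":-0.3,"tz":7.6,"wx":0,"wy":0,"wz":0}
  ]
}}

```text
time: 1.43
position: [0.5174, 0.3726, 0.0226]
tool_rot: [2.5, 1.899, -0.004]
ft_force: [0.0, -0.1, 0.2]
grip_width: 1.004
```

```bash
python3 -c "
from h import *
from bench import ctrl
plan((.5174,.3723,.0225),1.301)
d=ctrl.get_image('scene');cv2.imwrite('pics/s1.png',cv2.resize(d['frame'][180:380,360:600],None,fx=3,fy=3))"
```

```text
t 1.4333 pos [0.5174 0.3726 0.0226] yaw 1.299 q7 0.67 F [ 0.  -0.1  0.2] grip 87.4
move cm [-0.02  0.01  0.01] w [ 0.     0.004 -0.002] rows 0.0
```

View pics/s1.png

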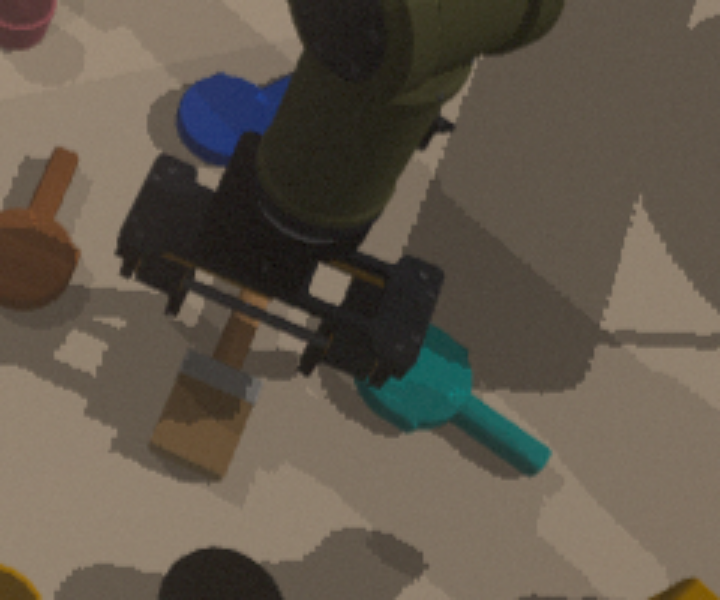

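The fingers straddle the handle of the broad brush, at about (240,310) in the crop, and are clear of the turquoise paddle. Closing now.

Call:
{"fn": "drive_tool", "kwargs": {
  "increments": [
    {"grip":1,"tx":0,"ty":0,"tz":0,"wx":0,"wy":0,"wz":0},
    {"grip":1,"tx":0,"ty":0,"tz":0,"wx":0,"wy":0,"wz":0},
    {"grip":1,"tx":0,"ty":0,"tz":0,"wx":0,"wy":0,"wz":0},
    {"grip":1,"tx":0,"ty":0,"tz":0,"wx":0,"wy":0,"wz":0},
    {"grip":1,"tx":0,"ty":0,"tz":0,"wx":0,"wy":0,"wz":0},
    {"grip":1,"tx":0,"ty":0,"tz":0,"wx":0,"wy":0,"wz":0},
    {"grip":1,"tx":0,"ty":0,"tz":0,"wx":0,"wy":0,"wz":0},
    {"grip":1,"tx":0,"ty":0,"tz":0,"wx":0,"wy":0,"wz":0},
    {"grip":1,"tx":0,"ty":0,"tz":0,"wx":0,"wy":0,"wz":0},
    {"grip":1,"tx":0,"ty":0,"tz":0,"wx":0,"wy":0,"wz":0}
  ],
  "force": 35
}}

```text
time: 2.32
position: [0.5179, 0.373, 0.0234]
tool_rot: [2.5, 1.899, -0.002]
ft_force: [-0.3, 0.7, 0.2]
grip_width: 0.328
```

Call:
{"fn": "drive_tool", "kwargs": {
  "increments": [
    {"grip":1,"tx":0,"ty":0,"tz":-2,"wx":0,"wy":0,"wz":0},
    {"grip":1,"tx":0,"ty":0,"tz":-5,"wx":0,"wy":0,"wz":0},
    {"grip":1,"tx":0,"ty":0,"tz":-8,"wx":0,"wy":0,"wz":0},
    {"grip":1,"tx":0,"ty":0,"tz":-11,"wx":0,"wy":0,"wz":0},
    {"grip":1,"tx":0,"ty":0,"tz":-12,"wx":0,"wy":0,"wz":0},
    {"grip":1,"tx":0,"ty":0,"tz":-12,"wx":0,"wy":0,"wz":0}
  ]
}}

```text
time: 2.82
position: [0.5197, 0.3746, 0.1472]
tool_rot: [2.5, 1.899, 0.009]
ft_force: [-0.2, 0.4, -0.4]
grip_width: 0.011
```

```bash
python3 -c "
from h import *
from bench import ctrl
plan((.4614,-.171,.14),-0.152)
d=ctrl.get_image('scene');cv2.imwrite('pics/s2.png',cv2.resize(d['frame'][180:380,360:600],None,fx=3,fy=3))"
```

```text
t 2.8167 pos [0.5197 0.3746 0.1472] yaw 1.299 q7 0.66 F [-0.2  0.4 -0.4] grip 1.0
move cm [-54.13   9.01   0.59] w [ 0.002 -0.006  1.451] rows 13.2
```

View pics/s2.png

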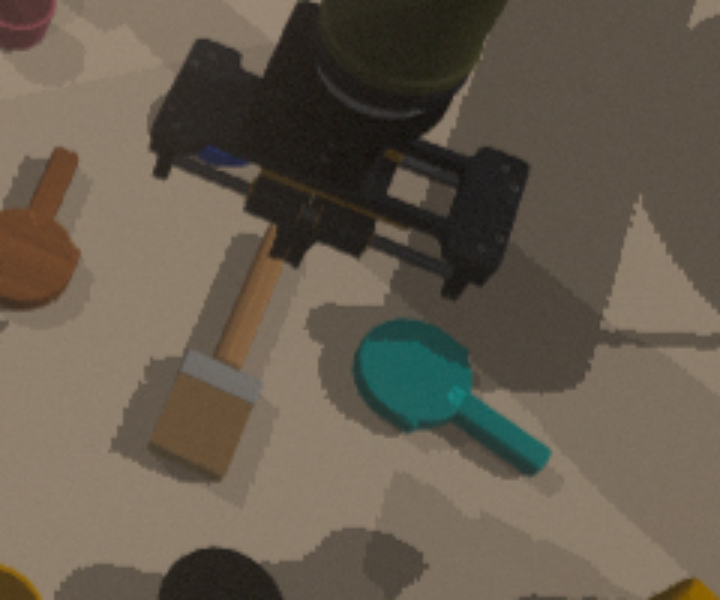

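My lift came too early: the fingers were still closing (about 70 mm/s) and shut on nothing. The brush looks unmoved, with its head corners at (150,440) and (220,480) in the crop as before. I'll reopen halfway and go down again.

Call:
{"fn": "drive_tool", "kwargs": {
  "increments": [
    {"grip":0,"tx":-0.2,"ty":-0.1,"tz":0,"wx":0,"wy":0,"wz":0},
    {"grip":0,"tx":-0.2,"ty":-0.1,"tz":0,"wx":0,"wy":0,"wz":0},
    {"grip":0,"tx":-0.2,"ty":-0.1,"tz":0,"wx":0,"wy":0,"wz":0},
    {"grip":0,"tx":-0.2,"ty":-0.1,"tz":0,"wx":0,"wy":0,"wz":0},
    {"grip":0,"tx":-0.2,"ty":-0.1,"tz":0,"wx":0,"wy":0,"wz":0},
    {"grip":0,"tx":-0.2,"ty":-0.1,"tz":2,"wx":0,"wy":0,"wz":0},
    {"grip":0,"tx":-0.2,"ty":-0.1,"tz":5,"wx":0,"wy":0,"wz":0},
    {"grip":0,"tx":-0.2,"ty":-0.1,"tz":7,"wx":0,"wy":0,"wz":0},
    {"grip":0,"tx":-0.2,"ty":-0.1,"tz":8,"wx":0,"wy":0,"wz":0},
    {"grip":0,"tx":-0.2,"ty":-0.1,"tz":8,"wx":0,"wy":0,"wz":0}
  ]
}}

```text
time: 3.7
position: [0.5154, 0.3707, 0.0614]
tool_rot: [2.5, 1.899, -0.007]
ft_force: [-0.9, -0.7, -0.8]
grip_width: 0.492
```

```bash
python3 -c "
from h import *
from bench import ctrl
d=ctrl.get_image('scene')
print(tool(d,(405,265,450,345),.05))
plan((.5174,.3723,.0225),1.301)
d=ctrl.get_image('top');cv2.imwrite('pics/t3.png',cv2.resize(d['frame'][130:290,140:340],None,fx=3,fy=3))
cv2.imwrite('pics/s3.png',cv2.resize(ctrl.get_image('scene')['frame'][180:380,360:600],None,fx=3,fy=3))"
```

```text
(array([0.55695029, 0.36024911]), np.float64(-0.2836696717061956), np.float64(0.15371739558708933), np.float64(0.021637345919829028), np.float64(0.05360125174251268), array([ 0.02769639, -0.02552181]))
t 3.75 pos [0.5165 0.3716 0.0634] yaw 1.3 q7 0.67 F [ 0.7 -0.   1.1] grip 43.4
move cm [0.1  0.06 4.09] w [ 0.001  0.002 -0.001] rows 1.0
```

View pics/s3.png

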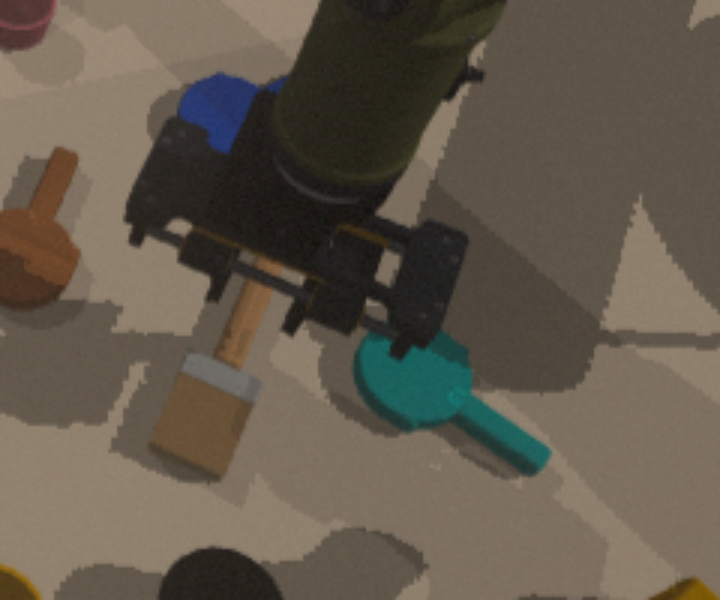

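The brush hasn't moved, and the half-open fingers are on either side of the handle (crop 250,290). I'll descend and close.

Call:
{"fn": "drive_tool", "kwargs": {
  "increments": [
    {"grip":0,"tx":0.1,"ty":0,"tz":2,"wx":0,"wy":0,"wz":0},
    {"grip":0,"tx":0.1,"ty":0,"tz":3.5,"wx":0,"wy":0,"wz":0},
    {"grip":0,"tx":0.1,"ty":0,"tz":4.1,"wx":0,"wy":0,"wz":0},
    {"grip":0,"tx":0.1,"ty":0,"tz":4.1,"wx":0,"wy":0,"wz":0},
    {"grip":1,"tx":0.1,"ty":0,"tz":4.1,"wx":0,"wy":0,"wz":0},
    {"grip":1,"tx":0.1,"ty":0,"tz":4.1,"wx":0,"wy":0,"wz":0},
    {"grip":1,"tx":0.1,"ty":0,"tz":4.1,"wx":0,"wy":0,"wz":0},
    {"grip":1,"tx":0.1,"ty":0,"tz":4.1,"wx":0,"wy":0,"wz":0},
    {"grip":1,"tx":0.1,"ty":0,"tz":4.1,"wx":0,"wy":0,"wz":0},
    {"grip":1,"tx":0.1,"ty":0,"tz":4.1,"wx":0,"wy":0,"wz":0}
  ],
  "force": 35
}}

```text
time: 4.68
position: [0.5189, 0.3737, 0.0257]
tool_rot: [2.5, 1.899, 0.007]
ft_force: [-0.8, 0.1, 3.3]
grip_width: 0.224
```

Call:
{"fn": "drive_tool", "kwargs": {
  "increments": [
    {"grip":1,"tx":0,"ty":0,"tz":0,"wx":0,"wy":0,"wz":0},
    {"grip":1,"tx":0,"ty":0,"tz":0,"wx":0,"wy":0,"wz":0},
    {"grip":1,"tx":0,"ty":0,"tz":0,"wx":0,"wy":0,"wz":0},
    {"grip":1,"tx":0,"ty":0,"tz":0,"wx":0,"wy":0,"wz":0}
  ]
}}

```text
time: 5.02
position: [0.5189, 0.3738, 0.0257]
tool_rot: [2.5, 1.899, 0.007]
ft_force: [0.5, -0.5, 1.1]
grip_width: 0.226
```

Call:
{"fn": "drive_tool", "kwargs": {
  "increments": [
    {"grip":1,"tx":0,"ty":0,"tz":-2,"wx":0,"wy":0,"wz":0},
    {"grip":1,"tx":0,"ty":0,"tz":-5,"wx":0,"wy":0,"wz":0},
    {"grip":1,"tx":0,"ty":0,"tz":-8,"wx":0,"wy":0,"wz":0},
    {"grip":1,"tx":0,"ty":0,"tz":-11,"wx":0,"wy":0,"wz":0},
    {"grip":1,"tx":0,"ty":0,"tz":-12,"wx":0,"wy":0,"wz":0},
    {"grip":1,"tx":0,"ty":0,"tz":-12,"wx":0,"wy":0,"wz":0}
  ]
}}

```text
time: 5.52
position: [0.5199, 0.375, 0.1491]
tool_rot: [2.5, 1.899, 0.017]
ft_force: [-0.4, 0.3, -0.9]
grip_width: 0.223
```

```bash
python3 -c "
from h import *
plan((.4614,-.171,.12),-0.152)"
```

```text
t 5.5167 pos [0.5199 0.375  0.1491] yaw 1.299 q7 0.66 F [-0.4  0.3 -0.9] grip 19.4
move cm [-54.19   8.98   2.58] w [ 1.000e-03 -1.200e-02  1.451e+00] rows 13.2
```

Call:
{"fn": "drive_tool", "kwargs": {
  "increments": [
    {"grip":1,"tx":-6,"ty":1,"tz":0,"wx":0,"wy":0,"wz":0.12},
    {"grip":1,"tx":-10,"ty":1.7,"tz":0,"wx":0,"wy":0,"wz":0.24},
    {"grip":1,"tx":-14,"ty":2.4,"tz":0,"wx":0,"wy":0,"wz":0.36},
    {"grip":1,"tx":-18,"ty":3,"tz":0,"wx":0,"wy":0,"wz":0.48},
    {"grip":1,"tx":-22,"ty":3.7,"tz":0,"wx":0,"wy":0,"wz":0.6},
    {"grip":1,"tx":-26,"ty":4.4,"tz":0,"wx":0,"wy":0,"wz":0.72},
    {"grip":1,"tx":-30,"ty":5,"tz":0,"wx":0,"wy":0,"wz":0.84},
    {"grip":1,"tx":-34,"ty":5.7,"tz":0,"wx":0,"wy":0,"wz":0.96},
    {"grip":1,"tx":-38,"ty":6.4,"tz":0,"wx":0,"wy":0,"wz":1.08},
    {"grip":1,"tx":-42,"ty":7,"tz":0,"wx":0,"wy":0,"wz":1.2}
  ]
}}

```text
time: 6.35
position: [0.4738, -0.0425, 0.1446]
tool_rot: [-3.134, -0.147, -0.011]
ft_force: [0.7, 0.0, -1.6]
grip_width: 0.223
```

```bash
python3 -c "
from h import *
plan((.4614,-.171,.12),-0.152)"
```

```text
t 6.35 pos [ 0.4738 -0.0425  0.1446] yaw 0.094 q7 0.14 F [ 0.7  0.  -1.6] grip 19.4
move cm [-2.45 12.69  2.39] w [-0.005 -0.007  0.246] rows 3.2
```

Call:
{"fn": "drive_tool", "kwargs": {
  "increments": [
    {"grip":1,"tx":-0.7,"ty":4,"tz":0,"wx":0,"wy":0,"wz":0.08},
    {"grip":1,"tx":-1.4,"ty":7.5,"tz":0.5,"wx":0,"wy":0,"wz":0.16},
    {"grip":1,"tx":-2,"ty":10.5,"tz":1.5,"wx":0,"wy":0,"wz":0.22},
    {"grip":1,"tx":-2.4,"ty":12.7,"tz":2.4,"wx":0,"wy":0,"wz":0.246},
    {"grip":1,"tx":-2.4,"ty":12.7,"tz":4.5,"wx":0,"wy":0,"wz":0.246},
    {"grip":1,"tx":-2.4,"ty":12.7,"tz":6.5,"wx":0,"wy":0,"wz":0.246},
    {"grip":1,"tx":-2.4,"ty":12.7,"tz":7.5,"wx":0,"wy":0,"wz":0.246},
    {"grip":1,"tx":-2.4,"ty":12.7,"tz":7.5,"wx":0,"wy":0,"wz":0.246}
  ]
}}

```text
time: 7.02
position: [0.4591, -0.17, 0.0653]
tool_rot: [-3.127, 0.239, 0.001]
ft_force: [-0.0, 1.4, -0.6]
grip_width: 0.224
```

```bash
python3 -c "
from h import *
from bench import ctrl
plan((.4614,-.171,.030),-0.152)
d=ctrl.get_image('top');cv2.imwrite('pics/t4.png',cv2.resize(d['frame'][120:300,360:600],None,fx=3,fy=3))
d=ctrl.get_image('scene');cv2.imwrite('pics/s4.png',cv2.resize(d['frame'][150:330,60:300],None,fx=3,fy=3))
plan((.4614,-.171,.030),-0.152)"
```

```text
t 7.0167 pos [ 0.4591 -0.17    0.0653] yaw -0.152 q7 0.26 F [-0.   1.4 -0.6] grip 19.5
move cm [0.25 0.08 3.53] w [-0.005  0.001 -0.   ] rows 0.8
t 7.1167 pos [ 0.4617 -0.1705  0.0682] yaw -0.152 q7 0.26 F [ 0.2 -0.5 -0.8] grip 19.5
move cm [-0.04  0.07  3.82] w [-0.005 -0.004  0.   ] rows 0.9
```

View pics/t4.png

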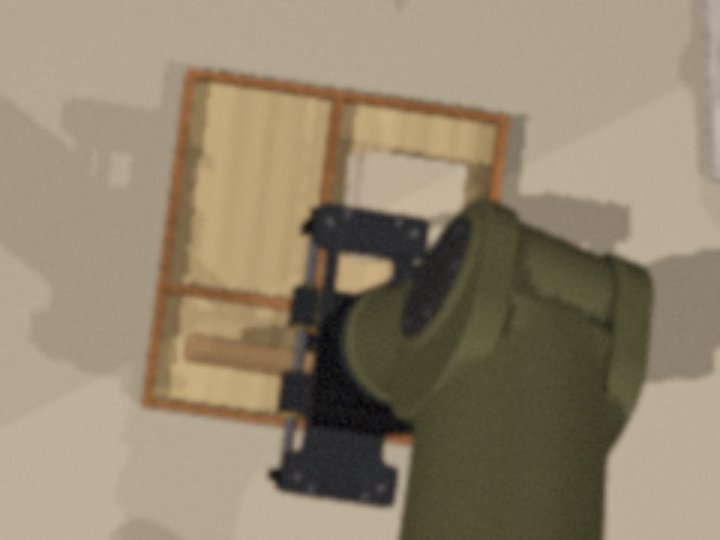

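View pics/s4.png

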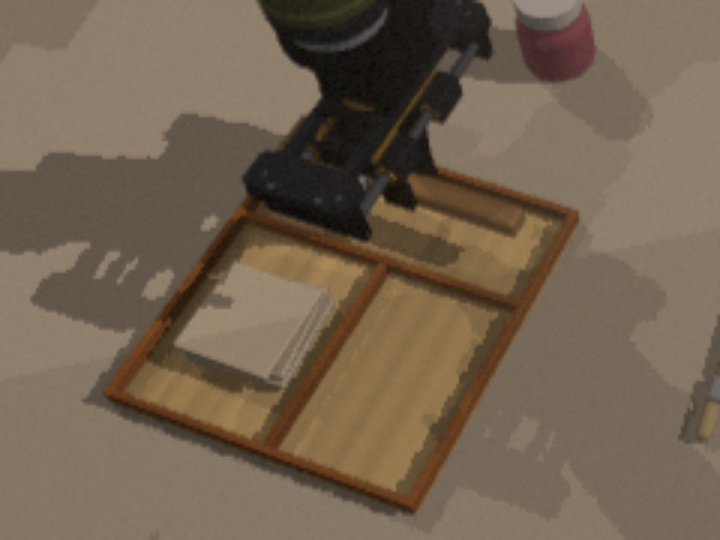

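The top view shows the handle end over the long compartment at crop (187,347), roughly centred. The head is hidden under the arm. Lowering.

Call:
{"fn": "drive_tool", "kwargs": {
  "increments": [
    {"grip":1,"tx":0,"ty":0.1,"tz":1.5,"wx":0,"wy":0,"wz":0},
    {"grip":1,"tx":0,"ty":0.1,"tz":2.8,"wx":0,"wy":0,"wz":0},
    {"grip":1,"tx":0,"ty":0.1,"tz":3.5,"wx":0,"wy":0,"wz":0},
    {"grip":1,"tx":0,"ty":0.1,"tz":3.8,"wx":0,"wy":0,"wz":0},
    {"grip":1,"tx":0,"ty":0.1,"tz":3.8,"wx":0,"wy":0,"wz":0},
    {"grip":1,"tx":0,"ty":0.1,"tz":3.8,"wx":0,"wy":0,"wz":0}
  ]
}}

```text
time: 7.62
position: [0.4624, -0.1714, 0.031]
tool_rot: [-3.128, 0.237, -0.009]
ft_force: [0.7, -1.1, -1.0]
grip_width: 0.221
```

```bash
python3 -c "
from h import *
from bench import ctrl
d=ctrl.get_image('top');cv2.imwrite('pics/t5.png',cv2.resize(d['frame'][120:300,360:600],None,fx=3,fy=3))
d=ctrl.get_image('scene');cv2.imwrite('pics/s5.png',cv2.resize(d['frame'][150:330,60:300],None,fx=3,fy=3))
plan((.4614,-.171,.030),-0.152)"
```

```text
t 7.7167 pos [ 0.4625 -0.1715  0.0311] yaw -0.152 q7 0.3 F [-0.9  0.6 -1.7] grip 19.5
move cm [-0.12 -0.03  0.11] w [-0.005 -0.006  0.   ] rows 0.1
```

View pics/s5.png

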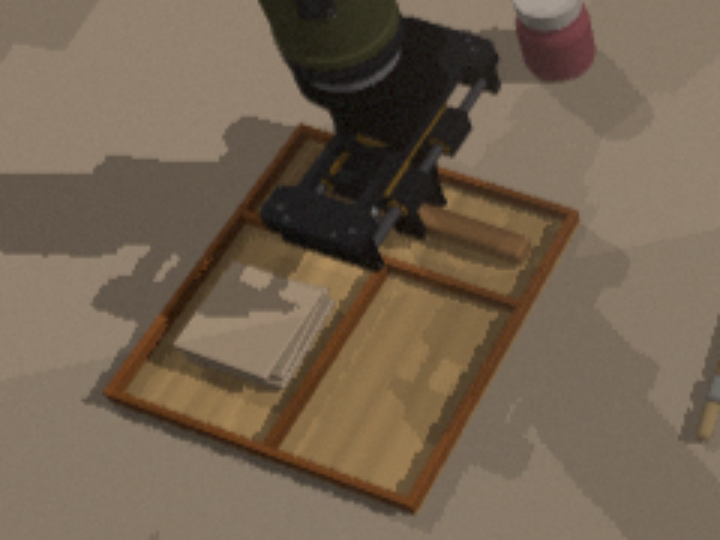

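The handle is inside the long compartment (crop 430,215 to 525,250), just above the floor, with no contact force yet. I'll ease down and watch the force.

Call:
{"fn": "drive_tool", "kwargs": {
  "increments": [
    {"grip":1,"tx":-0.1,"ty":0,"tz":0.15,"wx":0,"wy":0,"wz":0},
    {"grip":1,"tx":-0.1,"ty":0,"tz":0.3,"wx":0,"wy":0,"wz":0},
    {"grip":1,"tx":-0.1,"ty":0,"tz":0.3,"wx":0,"wy":0,"wz":0}
  ]
}}

```text
time: 7.97
position: [0.4624, -0.1715, 0.0296]
tool_rot: [-3.127, 0.237, -0.012]
ft_force: [-2.5, 1.7, 10.0]
grip_width: 0.222
```

Call:
{"fn": "drive_tool", "kwargs": {
  "increments": [
    {"grip":0.2,"tx":0,"ty":0,"tz":0,"wx":0,"wy":0,"wz":0},
    {"grip":0.2,"tx":0,"ty":0,"tz":0,"wx":0,"wy":0,"wz":0},
    {"grip":0.2,"tx":0,"ty":0,"tz":0,"wx":0,"wy":0,"wz":0},
    {"grip":0.2,"tx":0,"ty":0,"tz":0,"wx":0,"wy":0,"wz":0},
    {"grip":0.2,"tx":0,"ty":0,"tz":0,"wx":0,"wy":0,"wz":0}
  ]
}}

```text
time: 8.38
position: [0.4622, -0.1714, 0.0294]
tool_rot: [-3.127, 0.237, -0.011]
ft_force: [0.0, 1.0, 0.1]
grip_width: 0.392
```

Call:
{"fn": "drive_tool", "kwargs": {
  "increments": [
    {"grip":0.2,"tx":0,"ty":0,"tz":-1,"wx":0,"wy":0,"wz":0},
    {"grip":0.2,"tx":0,"ty":0,"tz":-3,"wx":0,"wy":0,"wz":0},
    {"grip":0.2,"tx":0,"ty":0,"tz":-6,"wx":0,"wy":0,"wz":0},
    {"grip":0,"tx":0,"ty":0,"tz":-9,"wx":0,"wy":0,"wz":0},
    {"grip":0,"tx":0,"ty":0,"tz":-12,"wx":0,"wy":0,"wz":0},
    {"grip":0,"tx":0,"ty":0,"tz":-12,"wx":0,"wy":0,"wz":0}
  ]
}}

```text
time: 8.88
position: [0.4649, -0.1735, 0.1558]
tool_rot: [-3.127, 0.238, -0.028]
ft_force: [0.7, -1.0, 0.1]
grip_width: 0.488
```

```bash
python3 -c "
from h import *
plan((.450,.225,.12),1.371)"
```

```text
t 8.8833 pos [ 0.4649 -0.1735  0.1558] yaw -0.152 q7 0.19 F [ 0.7 -1.   0.1] grip 42.5
move cm [ -7.57 -39.14   3.71] w [ 0.008 -0.019 -1.523] rows 12.2
```

Call:
{"fn": "drive_tool", "kwargs": {
  "increments": [
    {"grip":0,"tx":-0.7,"ty":-3.5,"tz":0,"wx":0,"wy":0,"wz":-0.12},
    {"grip":0,"tx":-1.4,"ty":-7,"tz":0,"wx":0,"wy":0,"wz":-0.24},
    {"grip":0,"tx":-2.1,"ty":-10.5,"tz":0,"wx":0,"wy":0,"wz":-0.36},
    {"grip":0,"tx":-2.8,"ty":-14,"tz":0,"wx":0,"wy":0,"wz":-0.48},
    {"grip":0,"tx":-3.5,"ty":-17.5,"tz":0,"wx":0,"wy":0,"wz":-0.6},
    {"grip":0,"tx":-4.2,"ty":-21,"tz":0,"wx":0,"wy":0,"wz":-0.72},
    {"grip":0,"tx":-4.9,"ty":-24.5,"tz":0,"wx":0,"wy":0,"wz":-0.84},
    {"grip":0,"tx":-5.6,"ty":-28,"tz":0,"wx":0,"wy":0,"wz":-0.96},
    {"grip":0,"tx":-6.3,"ty":-31.5,"tz":0,"wx":0,"wy":0,"wz":-1.08},
    {"grip":0,"tx":-7,"ty":-35,"tz":0,"wx":0,"wy":0,"wz":-1.2}
  ]
}}

```text
time: 9.72
position: [0.4483, 0.1846, 0.1573]
tool_rot: [2.71, 1.576, 0.029]
ft_force: [1.0, -0.9, 0.2]
grip_width: 0.502
```

```bash
python3 -c "
from h import *
from bench import ctrl
plan((.450,.225,.10),1.371)
d=ctrl.get_image('top');cv2.imwrite('pics/t6.png',cv2.resize(d['frame'][120:300,240:560],None,fx=2.4,fy=2.4))
pickle.dump(d,open('top6.pkl','wb'))"
```

```text
t 9.7167 pos [0.4483 0.1846 0.1573] yaw 1.054 q7 0.61 F [ 1.  -0.9  0.2] grip 43.6
move cm [ 3.52 -1.93  5.74] w [ 0.016 -0.01  -0.317] rows 2.5
```

View pics/t6.png

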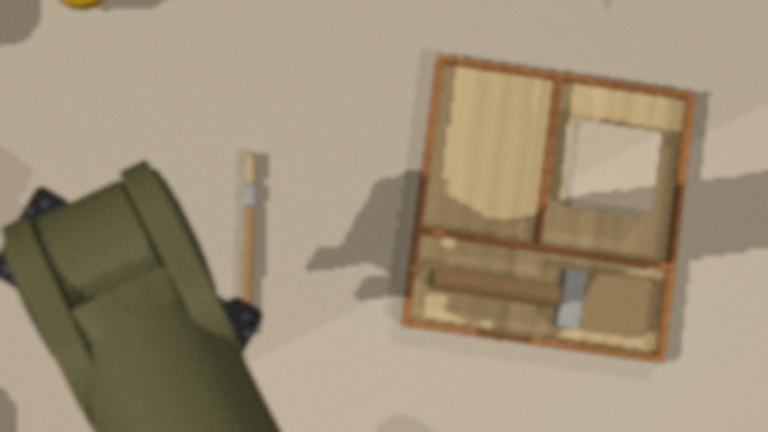

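The brush lies lengthwise in the long compartment at crop (430,278) to (655,303), clear of all walls. On to the paddle.

Call:
{"fn": "drive_tool", "kwargs": {
  "increments": [
    {"grip":0,"tx":1.2,"ty":-0.7,"tz":1,"wx":0.01,"wy":-0.01,"wz":-0.12},
    {"grip":0,"tx":2.4,"ty":-1.3,"tz":2.5,"wx":0.01,"wy":-0.01,"wz":-0.24},
    {"grip":0,"tx":3.5,"ty":-1.9,"tz":4,"wx":0.016,"wy":-0.01,"wz":-0.317},
    {"grip":0,"tx":3.5,"ty":-1.9,"tz":5.7,"wx":0.016,"wy":-0.01,"wz":-0.317},
    {"grip":0,"tx":3.5,"ty":-1.9,"tz":8,"wx":0.016,"wy":-0.01,"wz":-0.317},
    {"grip":0,"tx":3.5,"ty":-1.9,"tz":9,"wx":0.016,"wy":-0.01,"wz":-0.317},
    {"grip":0,"tx":3.5,"ty":-1.9,"tz":9,"wx":0.016,"wy":-0.01,"wz":-0.317}
  ]
}}

```text
time: 10.35
position: [0.4472, 0.2323, 0.0654]
tool_rot: [-2.416, -2.003, 0.003]
ft_force: [-0.9, 0.2, -0.2]
grip_width: 0.497
```

```bash
python3 -c "
from h import *
from bench import ctrl
d=ctrl.get_image('scene');cv2.imwrite('pics/s7.png',cv2.resize(d['frame'][180:330,280:480],None,fx=3,fy=3))
plan((.450,.225,.0225),1.371)"
```

```text
t 10.4 pos [0.4482 0.2329 0.067 ] yaw 1.384 q7 0.89 F [0.2 0.4 0.6] grip 43.6
move cm [-0.76  0.33  4.44] w [-0.002 -0.003  0.013] rows 1.1
```

View pics/s7.png

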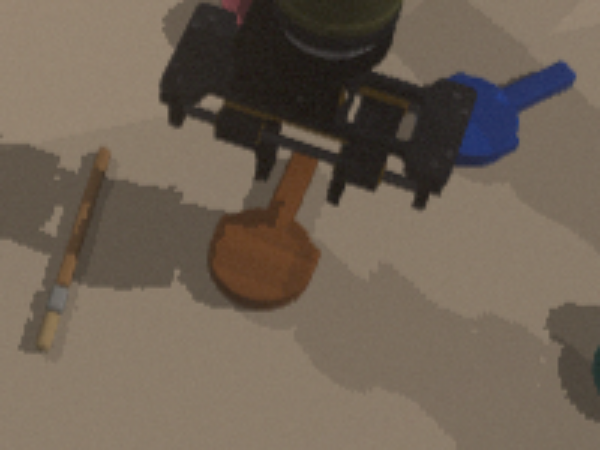

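The fingers are on either side of the brown paddle's handle (crop 295,185) but about 8 mm off sideways. I'll correct that, descend and close.

Call:
{"fn": "drive_tool", "kwargs": {
  "increments": [
    {"grip":0,"tx":-0.8,"ty":0.3,"tz":0.5,"wx":0,"wy":0,"wz":0.013},
    {"grip":0,"tx":-0.8,"ty":0.3,"tz":2.5,"wx":0,"wy":0,"wz":0.013},
    {"grip":0,"tx":-0.8,"ty":0.3,"tz":4,"wx":0,"wy":0,"wz":0.013},
    {"grip":0,"tx":-0.8,"ty":0.3,"tz":4.5,"wx":0,"wy":0,"wz":0.013},
    {"grip":0,"tx":-0.8,"ty":0.3,"tz":4.5,"wx":0,"wy":0,"wz":0.013},
    {"grip":0,"tx":-0.8,"ty":0.3,"tz":4.5,"wx":0,"wy":0,"wz":0.013}
  ]
}}

```text
time: 10.9
position: [0.4504, 0.2246, 0.0228]
tool_rot: [-2.43, -1.987, -0.003]
ft_force: [0.4, 0.0, 0.6]
grip_width: 0.502
```

Call:
{"fn": "drive_tool", "kwargs": {
  "increments": [
    {"grip":1,"tx":0,"ty":0,"tz":0,"wx":0,"wy":0,"wz":0},
    {"grip":1,"tx":0,"ty":0,"tz":0,"wx":0,"wy":0,"wz":0},
    {"grip":1,"tx":0,"ty":0,"tz":0,"wx":0,"wy":0,"wz":0},
    {"grip":1,"tx":0,"ty":0,"tz":0,"wx":0,"wy":0,"wz":0},
    {"grip":1,"tx":0,"ty":0,"tz":0,"wx":0,"wy":0,"wz":0},
    {"grip":1,"tx":0,"ty":0,"tz":0,"wx":0,"wy":0,"wz":0},
    {"grip":1,"tx":0,"ty":0,"tz":0,"wx":0,"wy":0,"wz":0},
    {"grip":1,"tx":0,"ty":0,"tz":0,"wx":0,"wy":0,"wz":0},
    {"grip":1,"tx":0,"ty":0,"tz":0,"wx":0,"wy":0,"wz":0},
    {"grip":1,"tx":0,"ty":0,"tz":0,"wx":0,"wy":0,"wz":0}
  ],
  "force": 40
}}

```text
time: 11.73
position: [0.4505, 0.2248, 0.0232]
tool_rot: [-2.43, -1.987, -0.004]
ft_force: [-1.6, 0.5, 6.6]
grip_width: 0.221
```

```bash
python3 -c "
from h import *
plan((.450,.225,.0225),1.371)"
```

```text
t 11.7333 pos [0.4505 0.2248 0.0232] yaw 1.371 q7 0.91 F [-1.6  0.5  6.6] grip 19.2
move cm [ 0.01 -0.06  0.07] w [-0.001 -0.004 -0.   ] rows 0.0
```

Call:
{"fn": "drive_tool", "kwargs": {
  "increments": [
    {"grip":1,"tx":0,"ty":0,"tz":-2,"wx":0,"wy":0,"wz":0},
    {"grip":1,"tx":0,"ty":0,"tz":-5,"wx":0,"wy":0,"wz":0},
    {"grip":1,"tx":0,"ty":0,"tz":-8,"wx":0,"wy":0,"wz":0},
    {"grip":1,"tx":0,"ty":0,"tz":-11,"wx":0,"wy":0,"wz":0},
    {"grip":1,"tx":0,"ty":0,"tz":-12,"wx":0,"wy":0,"wz":0},
    {"grip":1,"tx":0,"ty":0,"tz":-12,"wx":0,"wy":0,"wz":0}
  ]
}}

```text
time: 12.23
position: [0.4523, 0.2252, 0.1458]
tool_rot: [-2.43, -1.987, -0.013]
ft_force: [0.0, 0.1, -0.4]
grip_width: 0.227
```

```bash
python3 -c "
from h import *
plan((.5767,-.1354,.14),1.419)"
```

```text
t 12.2333 pos [0.4523 0.2252 0.1458] yaw 1.371 q7 0.88 F [ 0.   0.1 -0.4] grip 19.7
move cm [-32.87  19.36   0.38] w [ 0.003 -0.008 -0.048] rows 9.1
```

Call:
{"fn": "drive_tool", "kwargs": {
  "increments": [
    {"grip":1,"tx":-3.3,"ty":1.9,"tz":0,"wx":0,"wy":0,"wz":-0.048},
    {"grip":1,"tx":-6.6,"ty":3.9,"tz":0,"wx":0,"wy":0,"wz":-0.048},
    {"grip":1,"tx":-9.9,"ty":5.8,"tz":0,"wx":0,"wy":0,"wz":-0.048},
    {"grip":1,"tx":-13.2,"ty":7.7,"tz":0,"wx":0,"wy":0,"wz":-0.048},
    {"grip":1,"tx":-16.5,"ty":9.7,"tz":0,"wx":0,"wy":0,"wz":-0.048},
    {"grip":1,"tx":-19.8,"ty":11.6,"tz":0,"wx":0,"wy":0,"wz":-0.048},
    {"grip":1,"tx":-23.1,"ty":13.6,"tz":0,"wx":0,"wy":0,"wz":-0.048},
    {"grip":1,"tx":-26.4,"ty":15.5,"tz":0,"wx":0,"wy":0,"wz":-0.048},
    {"grip":1,"tx":-29.7,"ty":17.4,"tz":0,"wx":0,"wy":0,"wz":-0.048},
    {"grip":1,"tx":-32.9,"ty":19.4,"tz":0.4,"wx":0,"wy":0,"wz":-0.048}
  ]
}}

```text
time: 13.07
position: [0.5764, -0.1378, 0.138]
tool_rot: [-2.382, -2.044, -0.01]
ft_force: [1.7, 0.0, -0.5]
grip_width: 0.223
```

```bash
python3 -c "
from h import *
plan((.5767,-.1354,.065),1.419)"
```

```text
t 13.0667 pos [ 0.5764 -0.1378  0.138 ] yaw 1.418 q7 1.74 F [ 1.7  0.  -0.5] grip 19.4
move cm [ 0.19 -0.02  7.3 ] w [ 0.002 -0.007 -0.001] rows 1.8
```

Call:
{"fn": "drive_tool", "kwargs": {
  "increments": [
    {"grip":1,"tx":0.2,"ty":0,"tz":2.5,"wx":0,"wy":-0.007,"wz":0},
    {"grip":1,"tx":0.2,"ty":0,"tz":5,"wx":0,"wy":-0.007,"wz":0},
    {"grip":1,"tx":0.2,"ty":0,"tz":7,"wx":0,"wy":-0.007,"wz":0},
    {"grip":1,"tx":0.2,"ty":0,"tz":7.3,"wx":0,"wy":-0.007,"wz":0},
    {"grip":1,"tx":0.2,"ty":0,"tz":7.3,"wx":0,"wy":-0.007,"wz":0}
  ]
}}

```text
time: 13.48
position: [0.5744, -0.1351, 0.0617]
tool_rot: [-2.382, -2.044, 0.006]
ft_force: [1.2, -0.0, -0.5]
grip_width: 0.224
```

```bash
python3 -c "
from h import *
from bench import ctrl
d=ctrl.get_image('top');cv2.imwrite('pics/t8.png',cv2.resize(d['frame'][120:300,360:600],None,fx=3,fy=3))
d=ctrl.get_image('scene');cv2.imwrite('pics/s8.png',cv2.resize(d['frame'][150:330,60:300],None,fx=3,fy=3))
plan((.5767,-.1354,.028),1.419)"
```

```text
t 13.5833 pos [ 0.577  -0.1355  0.065 ] yaw 1.418 q7 1.77 F [-0.5  0.   0.5] grip 19.2
move cm [ 0.01 -0.03  3.7 ] w [ 0.001  0.001 -0.001] rows 0.9
```

View pics/t8.png

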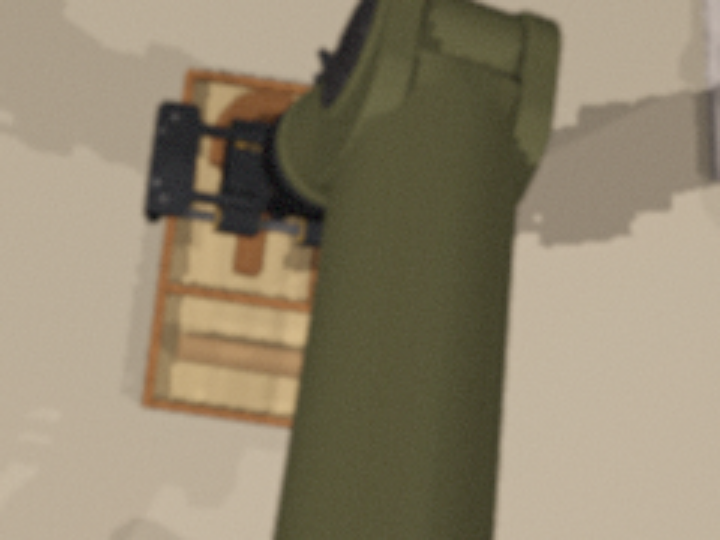

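View pics/s8.png

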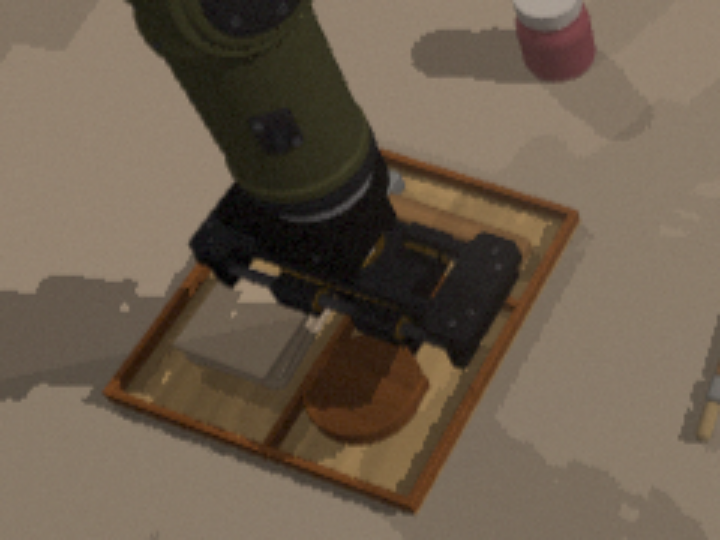

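```bash
python3 -c "
from h import *
d=pickle.load(open('top0.pkl','rb'));S=pickle.load(open('scene0.pkl','rb'))
o=np.array([.5395,-.193]);M=np.array([[.9885,-.1514],[.1514,.9885]])
for D,u,v,z in((d,248/3+360,273/3+120,.058),(S,303/3+60,400/3+150,.055),(S,429/3+60,385/3+150,.055),(S,350/3+60,440/3+150,.05)): print((M@(px2w(D,(u,v),z)[0,:2]-o)).round(4))
"
```

```text
[-0.0266  0.0647]
[0.098  0.0339]
[0.0595 0.1055]
[0.1106 0.075 ]
```

All the sampled paddle points project at least 8 mm inside the short compartment (x -34..120, y 10..115 mm). Lowering.

Call:
{"fn": "drive_tool", "kwargs": {
  "increments": [
    {"grip":1,"tx":0,"ty":0,"tz":1.5,"wx":0,"wy":0,"wz":0},
    {"grip":1,"tx":0,"ty":0,"tz":2.8,"wx":0,"wy":0,"wz":0},
    {"grip":1,"tx":0,"ty":0,"tz":3.4,"wx":0,"wy":0,"wz":0},
    {"grip":1,"tx":0,"ty":0,"tz":3.6,"wx":0,"wy":0,"wz":0},
    {"grip":1,"tx":0,"ty":0,"tz":3.7,"wx":0,"wy":0,"wz":0},
    {"grip":1,"tx":0,"ty":0,"tz":3.7,"wx":0,"wy":0,"wz":0}
  ]
}}

```text
time: 14.08
position: [0.5772, -0.1356, 0.0283]
tool_rot: [2.383, 2.045, 0.001]
ft_force: [0.2, 0.0, -0.7]
grip_width: 0.223
```

Call:
{"fn": "drive_tool", "kwargs": {
  "increments": [
    {"grip":1,"tx":0,"ty":0,"tz":0.1,"wx":0,"wy":0,"wz":0},
    {"grip":1,"tx":0,"ty":0,"tz":0.25,"wx":0,"wy":0,"wz":0},
    {"grip":1,"tx":0,"ty":0,"tz":0.25,"wx":0,"wy":0,"wz":0}
  ]
}}

```text
time: 14.33
position: [0.578, -0.1358, 0.0273]
tool_rot: [2.382, 2.044, 0.003]
ft_force: [-1.9, 0.9, 6.1]
grip_width: 0.223
```

Contact at 6 N. Releasing and rising.

Call:
{"fn": "drive_tool", "kwargs": {
  "increments": [
    {"grip":0.2,"tx":0,"ty":0,"tz":0,"wx":0,"wy":0,"wz":0},
    {"grip":0.2,"tx":0,"ty":0,"tz":0,"wx":0,"wy":0,"wz":0},
    {"grip":0.2,"tx":0,"ty":0,"tz":0,"wx":0,"wy":0,"wz":0},
    {"grip":0.2,"tx":0,"ty":0,"tz":0,"wx":0,"wy":0,"wz":0},
    {"grip":0.2,"tx":0,"ty":0,"tz":0,"wx":0,"wy":0,"wz":0}
  ]
}}

```text
time: 14.75
position: [0.578, -0.1358, 0.0271]
tool_rot: [2.382, 2.044, 0.003]
ft_force: [-0.0, 0.7, -0.3]
grip_width: 0.389
```

Call:
{"fn": "drive_tool", "kwargs": {
  "increments": [
    {"grip":0.2,"tx":0,"ty":0,"tz":-1,"wx":0,"wy":0,"wz":0},
    {"grip":0.2,"tx":0,"ty":0,"tz":-3,"wx":0,"wy":0,"wz":0},
    {"grip":0.2,"tx":0,"ty":0,"tz":-6,"wx":0,"wy":0,"wz":0},
    {"grip":0.2,"tx":0,"ty":0,"tz":-9,"wx":0,"wy":0,"wz":0},
    {"grip":0.2,"tx":0,"ty":0,"tz":-13,"wx":0,"wy":0,"wz":0},
    {"grip":0.2,"tx":4,"ty":0,"tz":-13,"wx":0,"wy":0,"wz":0},
    {"grip":0.2,"tx":8,"ty":0,"tz":-13,"wx":0,"wy":0,"wz":0},
    {"grip":0.2,"tx":12,"ty":0,"tz":-13,"wx":0,"wy":0,"wz":0},
    {"grip":0.2,"tx":16,"ty":0,"tz":-13,"wx":0,"wy":0,"wz":0},
    {"grip":0.2,"tx":20,"ty":0,"tz":-13,"wx":0,"wy":0,"wz":0}
  ]
}}

```text
time: 15.58
position: [0.6081, 0.0638, 0.1583]
tool_rot: [2.382, 2.043, 0.005]
ft_force: [0.6, -0.2, 0.2]
grip_width: 0.401
```

Call:
{"fn": "drive_tool", "kwargs": {
  "increments": [
    {"grip":0.2,"tx":4,"ty":0,"tz":0,"wx":0,"wy":0,"wz":0},
    {"grip":0.2,"tx":8,"ty":0,"tz":0,"wx":0,"wy":0,"wz":0},
    {"grip":0.2,"tx":8,"ty":0,"tz":0,"wx":0,"wy":0,"wz":0},
    {"grip":0.2,"tx":8,"ty":0,"tz":0,"wx":0,"wy":0,"wz":0}
  ]
}}

```text
time: 15.92
position: [0.6198, 0.1471, 0.1585]
tool_rot: [2.376, 2.052, 0.006]
ft_force: [-0.6, -1.4, -0.5]
grip_width: 0.402
```

```bash
python3 -c "
from h import *
from bench import ctrl
d=ctrl.get_image('top');cv2.imwrite('pics/t9.png',cv2.resize(d['frame'][120:300,360:600],None,fx=3,fy=3))
S=ctrl.get_image('scene');cv2.imwrite('pics/s9.png',cv2.resize(S['frame'][150:330,60:300],None,fx=3,fy=3))
V=d['view'];R=V[:3,:3];c=-R.T@V[:3,3]
vv,uu=np.mgrid[0:480,0:640];D=d['depth']
P=np.stack([(uu-d['cx'])/d['fx']*D,-(vv-d['cy'])/d['fy']*D,-D],-1)@R+c
o=np.array([.5395,-.193]);M=np.array([[.9885,-.1514],[.1514,.9885]])
q=P[130:285,395:545].reshape(-1,3);t=(q[:,:2]-o)@M.T
for n,x0,x1,y0,y1 in(('long',-.1165,-.0445,-.11,.11),('short',-.0305,.1165,.014,.111)):
    s=(t[:,0]>x0)&(t[:,0]<x1)&(t[:,1]>y0)&(t[:,1]<y1)&(q[:,2]>.013)&(q[:,2]<.1)
    print(n,np.percentile(t[s],[1,99],axis=0).round(4).tolist(),'z',np.percentile(q[s,2],[1,50,99]).round(4))
"
```

```text
long [[-0.1068, -0.0934], [-0.0559, 0.0981]] z [0.0145 0.0208 0.0265]
short [[-0.0198, 0.0295], [0.108, 0.1014]] z [0.0139 0.0206 0.0261]
```

View pics/t9.png

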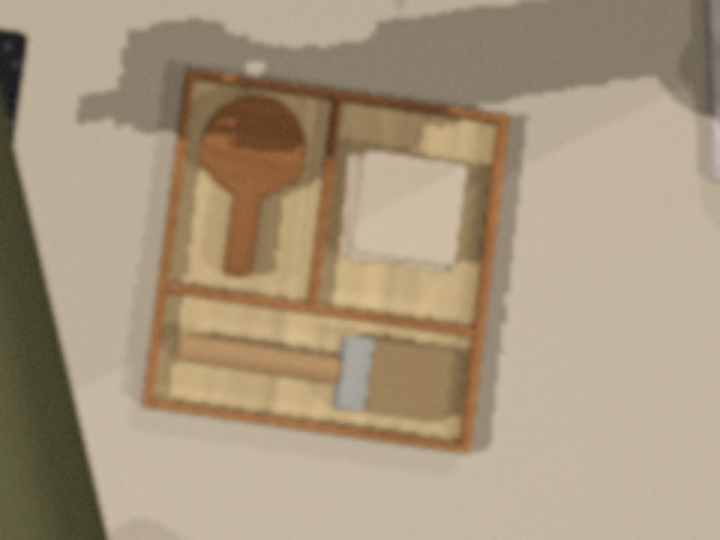

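View pics/s9.png

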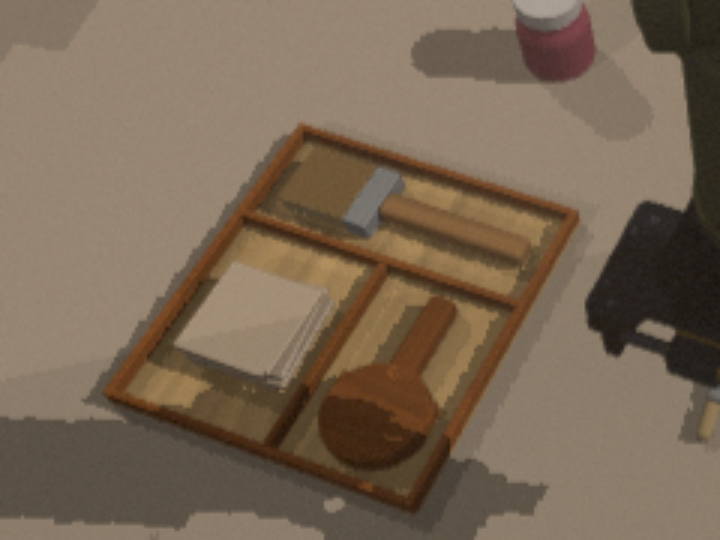

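Both pictures show the brush flat in the long compartment (top crop 175,347 to 460,390) and the paddle flat in the short one (235,270 to 255,95). Both are clear of the walls, with tops at about 21 mm against the 22 mm expected on the floor. The arm is clear, so I'm handing in.

```bash
python3 -c "
from bench import ctrl
print(ctrl.close_job())"
```

```text
the job is handed in; nothing more can be done
None
```

I laid the broad glaze brush in the long compartment first, then the brown wooden paddle in the empty short compartment. Both are released, and I handed the job in at about 16 s on the robot's clock, with the arm well clear of the tray.

**Final checks:** both camera views showed each tool lengthwise and flat, inside the walls with gaps all round. The tops measured about 21 mm above the table, against 22 mm expected for a tool on the floor. I felt light contact of 10 N for the brush and 6 N for the paddle before letting go.

**What went wrong on the way:** my first grasp of the brush missed because I lifted before the fingers had closed. The brush didn't move, and the second grasp held. The depth-based position extents in the last check came out inconsistent (some minimums larger than the spread allows), so I relied on the pictures for wall clearance.

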